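Park and lock the slicer carriage

ROBOT

A 6-joint arm with a two-finger parallel gripper is mounted at the origin on a cart in front of the work surface, level with it; the furniture and walls round the work are solid. World frame = base frame: x ahead of the robot, y to its left, z up, the work surface at z = 0. Lengths are in m, angles in rad, forces in N, time in s.
With the tool pointing down it reaches from about 0.425 to 0.95 m from the base axis. Payload 3.5 kg.
Tool frame: the origin (TCP) lies at the very end of the fingers, on their centre line; the grasp point (between the pads) lies ctrl.tcp_to_grasp behind it (ctrl.tcp_to_grasp is the distance from the TCP to the grasp point, in m); z points along the fingers, y is the line along which they close (so a half turn about z gives the same grasp; the last joint's range is limited). The gripper opens to 85 mm and grips with 20 to 120 N. Pads are 22 mm wide; open, the fingers measure 114 mm over their backs; the gripper's body (76 mm by 85 mm) begins 54 mm behind the grasp point. The pads swing forward as they close: fully open they stand 13 mm farther back than shut.
Start: joints at [-1.324, 0.286, 1.577, -0, 1.279, -0.15], TCP at [0.261, -0.623, 0.193] pointing down, gripper open.
Joint ranges: [-2.77, 2.77], [-0.9, 2.22], [0.21, 2.48], [-1.53, 4.67], [0.24, 2.81], [-2.84, 2.84]. Speed limits (rad/s): [2.79, 2.79, 3.14, 3.14, 3.14, 3.14].

INTERFACE

Orientations are given as a unit quaternion [x, y, z, w].
In Python, from plant import ctrl gives the robot as it stands.
- The arm moves only by the shell command python3 -m inch 'ROWS' [FORCE]. ROWS is JSON, a list of rows, each an object with "slide": the shift along the tool's x, y, z in cm, a list of three; "turn": the turn about the tool's z in rad; "grip": the finger opening in cm, from 0 to 8.54. A call has 1 to 20 rows; each row is the pose to reach, as a shift and turn from the pose commanded when the call began, along the tool's axes at that moment; what a row does not reach only later rows make up. A row lasts 1/10 s, in which the tool goes at most 50 mm and 8.59 degrees, less where a joint would pass 70% of its speed; a pose out of reach is approached as far as the arm can. A call with a gripper value outside its range is refused whole. The fingers move at their own pace and stop on an object; FORCE is the grip in N (left out, the last holds). Time passes only in rows, so rows that repeat a pose let the fingers close. It gives the time, the measured TCP pose, the force, the opening and the grip force at its end, in the units of the state.
- ctrl.get_state(): the state, without advancing time (a new reading comes with each control period).
- ctrl.read_camera(name): name is "scene" or "top" or "wrist"; returns (picture, depth): 420x560x3 uint8, red, green, blue; 420x560 float32, m along the optical axis (not along the pixel's ray), 0 where there is no reading.
- ctrl.camera_info(name): a dict with "K" (3x3 intrinsics, pixels), "camera_from_world" (4x4, takes a point from world to camera coordinates); the wrist camera has in their place "T_tool_cam" (4x4, takes a point from camera to tool coordinates, whose origin is the TCP and whose axes are the flange's). Camera axes: x right, y down, z forward; pixel columns grow to the right and rows downward; lengths in m; the calibration is good to about 2 mm. A picture is of the moment at which its call begins: read the wrist's pose just before it. camera_info takes no time and is no camera call.
- ctrl.sign_off(): hands the job in; it is judged then, once.
The state is a dict: "time": time; "qpos": joint angles; "dq": joint speeds; "joint_efforts": joint torques, N m; "eef_pos": TCP position; "tcp_rot": TCP orientation; "contact_force": force on the tool from outside, world axes, zero at the start; "wrist_torque": the same for the moment, N m; "opening": opening from 0.0 (shut) to 1.0 (fully open); "finger_force": force on a finger pad.
Only numpy, scipy, OpenCV 4.12 (cv2) and the standard library are available. Lean on these libraries where they do the work, as an engineer would, in place of code of your own. Each camera call takes 0.05 s, during which the arm holds its last target. There are 200 camera calls.

TASK

Park the vegetable slicer for storage: gently push its orange sprung carriage right in with your fingertips, then ease it back, without letting it snap, until it catches by itself in the middle position. Then, with your fingertips, push the red locking bolt fully home into the parked carriage. Leave the food and crockery around it where they stand.

Things in the scene. Friction and masses are not known exactly. Their poses are not given: they have to be found in the camera images.
- slicer: White slicer frame fixed to the worktop; x (-130 to +145 mm) is the direction the carriage is pushed in, y spans -86 to +92 mm, z up, origin on the worktop. Base plate top 20 mm up; blade housing 79 mm tall at x 70 to 142. Grey block with the sprung steel stop pin on the +y side; grey block guiding the bolt (66 mm tall, y -84 to -60, x -50 to -10) on the -y side.
- carriage (a joint): Orange carriage's travel along slicer x, m: 0 fully out (start; spring holds it there), 0.060 hard stop. A tooth on its +y side passes the sprung stop pin; beyond about 0.034 the pin is behind the tooth, and the carriage let back rests on it at about 0.032 (middle, parked). Spring 5 N at 0, 8.5 N at 0.060; the tooth adds up to 4 N in passing. Let go free, it snaps back.
- push_pad (a point): Centre of the black ribbed rubber pad on the carriage's rear end, to be pushed: upright face looking along slicer -x, 80 mm wide, 30 to 77 mm above the worktop; moves with the carriage. Carriage 88 mm wide, top 82 mm above the worktop; behind the pad is free space above the base plate (20 mm up). Axes as the slicer's.
- lock_bolt (a joint): Locking bolt's travel along slicer +y, m: 0 drawn out, 0.015 fully home. Stays where left (about 2 N of friction). Its steel nose fits the 18 mm wide slot in the carriage's side only when the carriage is parked in the middle; otherwise the carriage blocks it at about 0.003.
- bolt_pad (a point): Centre of the outer face of the red bolt head, to be pushed: upright plate 92 mm wide (slicer x; too wide to grip), 34 to 66 mm above the worktop, 8 mm thick, facing slicer -y; the face is 22 mm outside the base plate's edge when drawn out, 7 mm when home. Axes as the slicer's.
- onion_a_mid (a point): Centre of a loose brown onion, 61 mm across, 68 mm tall; a bystander.
- garlic_mid (a point): Centre of a loose garlic bulb, 60 mm across and tall; a bystander.
- lime_mid (a point): Centre of a loose green lime, 51 mm long, 45 mm tall; a bystander.
- tin_low_mid (a point): Centre of a loose low tin, 86 mm diameter, 40 mm tall; a bystander.
- tin_tall_mid (a point): Centre of a loose tall tin, 75 mm diameter, 110 mm tall; a bystander.
- mug_mid (a point): Centre of a loose blue and white mug with a handle, 78 mm diameter, 92 mm tall; a bystander.
- tin_teal_mid (a point): Centre of a loose short teal tin, 75 mm diameter, 58 mm tall; a bystander.

How it is judged:
On the way, in this order (a step that is already met when the one before it is completed fails the run):
1. the carriage is pushed right in (value of joint carriage above 0.05 m and value of joint lock_bolt below 0.006 m), for 0.05 s.
2. the carriage is let back and rests on the catch untouched, bolt still out (value of joint carriage between 0.028 and 0.036 m and velocity of joint carriage between -0.01 and 0.01 m/s and value of joint lock_bolt below 0.006 m and contact force between each of the arm, the fingers and carriage below 0.5 N), for 0.2 s.
3. the bolt is pushed home (value of joint carriage between 0.028 and 0.036 m and value of joint lock_bolt above 0.012 m), for 0.2 s.
At the end, for the whole second after the job is handed in: The carriage rests in its middle position (joint 0.028 to 0.036) at rest, the bolt is in its slot by at least 12 of its 15 mm, and every bystander is within 20 mm of where it stood (all of step 3 and velocity of joint carriage between -0.01 and 0.01 m/s and distance of each of onion_a_mid, garlic_mid, lime_mid, tin_low_mid, tin_tall_mid, mug_mid, tin_teal_mid from where it was at the start of the episode below 0.02 m); the robot touches nothing.
It fails at once if the carriage snaps back (returns faster than 0.4 m/s) (velocity of joint carriage below -0.4 m/s).
It fails at once if the carriage or the bolt is rammed or pinched (more than 40 N between it and the fingers) (contact force between the fingers and carriage above 40 N or contact force between the fingers and lock_bolt above 40 N).
It fails at once if a bystander is lifted, carried or pushed more than 20 mm (distance of any of onion_a_mid, garlic_mid, lime_mid, tin_low_mid, tin_tall_mid, mug_mid, tin_teal_mid from where it was at the start of the episode above 0.02 m).
It also fails if it takes over 45 s, if anything falls off the work surface, if the arm or the gripper's body presses on something with over 40 N, if the wrist force passes 120 N, or if a joint passes its speed limit or range.

## Working session

There is one attempt and no reset: what is moved stays moved. The work goes in short steps, Python scripts to look and compute and a shell command to move; the robot and the scene stay as the last step left them, time stands still between calls to the robot, and variables do not carry over. Pictures are saved under pics/ and viewed, at most 10 in all, crops included, and the job is handed in when it is done.

```bash
mkdir -p pics; ls; python3 - <<'E'
from plant import ctrl
import cv2,numpy as np
for n in ("scene","top"):
    p,d=ctrl.read_camera(n); cv2.imwrite(f"pics/{n}0.png",p[:,:,::-1]); np.savez(f"{n}0.npz",p=p,d=d)
    i=ctrl.camera_info(n); print(n,np.round(i["K"],1).tolist(),np.round(i["camera_from_world"],3).tolist())
print(ctrl.camera_info("wrist")["T_tool_cam"], ctrl.tcp_to_grasp)
print(ctrl.get_state())
E
```

```text
pics
scene [[520.4, 0.0, 283.4], [0.0, 520.4, 207.5], [0.0, 0.0, 1.0]] [[-0.757, -0.653, 0.025, 0.387], [-0.35, 0.374, -0.859, 0.256], [0.552, -0.659, -0.512, 1.077], [0.0, 0.0, 0.0, 1.0]]
top [[526.5, 0.0, 281.5], [0.0, 526.5, 206.5], [0.0, 0.0, 1.0]] [[0.273, -0.962, 0.007, -0.166], [-0.895, -0.257, -0.364, 0.492], [0.352, 0.093, -0.931, 1.423], [0.0, 0.0, 0.0, 1.0]]
[[-9.10841752e-05 -9.64127110e-01 -2.65440967e-01  6.73626627e-02]
 [ 9.99999772e-01 -2.65393239e-04  6.20810961e-04 -5.95661663e-04]
 [-6.68986916e-04 -2.65440850e-01  9.64126915e-01 -1.80250893e-01]
 [ 0.00000000e+00  0.00000000e+00  0.00000000e+00  1.00000000e+00]] 0.0187
{'time': 0.1, 'qpos': array([-1.32396623e+00,  2.87149784e-01,  1.57806801e+00,  1.27716235e-05,
        1.27858489e+00, -1.50004184e-01]), 'dq': array([-0.00058024, -0.00023099, -0.0038511 ,  0.00042241,  0.00115505,
       -0.00026217]), 'joint_efforts': array([ 5.68595406e-04, -4.07299769e+01, -2.93699348e+01, -1.34011707e-04,
        3.45781511e-03, -1.42725234e-06]), 'eef_pos': array([ 0.26074553, -0.62185746,  0.19171685]), 'tcp_rot': array([ 9.80379581e-01,  1.97115844e-01, -4.73701477e-05, -1.10401433e-03]), 'contact_force': array([-0.25332908,  0.31494798,  0.4100153 ]), 'wrist_torque': array([-0.01981113, -0.04941076, -0.03715402]), 'finger_force': 0.0, 'opening': 1.0013217253293978}
```

View pics/scene0.png

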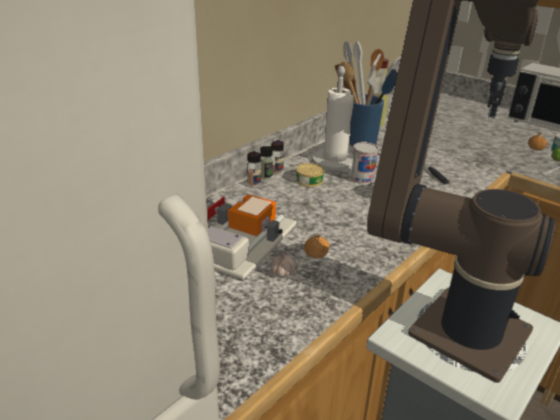

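View pics/top0.png

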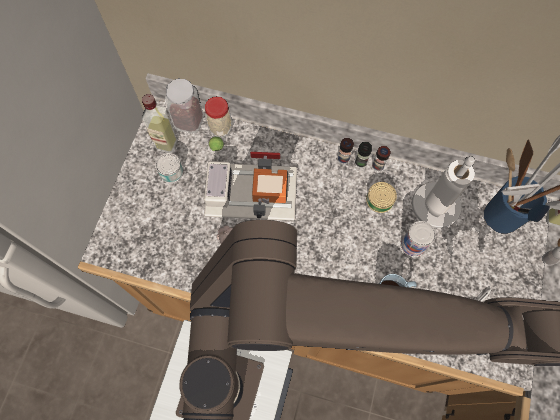

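The slicer is at about (250,190) in the top view, with its housing on the left at (217,190). Slicer +x therefore points to image left (world +y), and the red bolt plate at (265,155) is on the wall side. The orange carriage is at (270,185). The lime is at (216,143), and the onion and garlic are on the robot side, hidden by the arm.

```bash
cat > h.py <<'E'
import cv2,numpy as np
from plant import ctrl
def cloud(p,d,K,T):  # T world_from_cam
    v,u=np.mgrid[0:d.shape[0],0:d.shape[1]]
    P=np.stack([(u-K[0,2])/K[0,0]*d,(v-K[1,2])/K[1,1]*d,d],-1)
    return P@T[:3,:3].T+T[:3,3]
def mask(p,lo,hi): return cv2.inRange(cv2.cvtColor(p,cv2.COLOR_RGB2HSV),lo,hi)>0
E
python3 - <<'E'
from h import *
for n in("top","scene"):
    z=np.load(n+"0.npz");p,d=z["p"],z["d"];i=ctrl.camera_info(n)
    W=cloud(p,d,np.array(i["K"]),np.linalg.inv(i["camera_from_world"]))
    np.save(n+"W.npy",W)
    roi=np.zeros(d.shape,bool)
    if n=="top": roi[140:225,195:310]=1
    else: roi[185:285,195:300]=1
    for name,lo,hi in (("orange",(5,180,100),(14,255,255)),("red",(0,180,40),(4,255,255)),("red2",(172,150,40),(180,255,255))):
        m=mask(p,lo,hi)&roi&(d>0); Q=W[m]
        if len(Q)<5: print(n,name,len(Q)); continue
        c=(cv2.minAreaRect(Q[:,:2].astype(np.float32)))
        print(n,name,len(Q),np.round(np.percentile(Q,[5,50,95],axis=0),3).tolist(),c)
        top=Q[Q[:,2]>np.percentile(Q[:,2],95)-.006]
        print("  top",len(top),np.round(top.mean(0),3),cv2.minAreaRect(top[:,:2].astype(np.float32)))
    if n=="top":
        for u,v in((265,140),(265,130),(265,125),(265,118),(216,143),(217,110),(265,165),(217,165),(217,200),(230,165),(250,215),(292,215),(292,170),(346,150),(150,77),(207,210)): print((u,v),p[v,u],np.round(W[v,u],3))
E
```

```text
top orange 0
top red 14 [[0.673, 0.039, 0.048], [0.679, 0.093, 0.061], [0.692, 0.115, 0.067]] ((0.6830093860626221, 0.07593972980976105), (0.007411746773868799, 0.08266232162714005), 11.339130401611328)
  top 6 [0.679 0.096 0.065] ((0.6830247044563293, 0.08561001718044281), (0.002924092346802354, 0.06422557681798935), 17.13726043701172)
top red2 0
(265, 140) [115 109 104] [ 0.765  0.1   -0.008]
(265, 130) [101  96  92] [0.795 0.109 0.002]
(265, 125) [162 152 142] [0.814 0.115 0.   ]
(265, 118) [136 130 124] [0.817 0.115 0.039]
(216, 143) [133 161  87] [0.686 0.236 0.042]
(217, 110) [169  71  66] [0.749 0.243 0.136]
(265, 165) [81 80 79] [0.645 0.063 0.066]
(217, 165) [177 165 166] [0.598 0.199 0.08 ]
(217, 200) [241 236 228] [0.494 0.165 0.073]
(230, 165) [128 122 114] [0.616 0.165 0.066]
(250, 215) [152 144 134] [0.494 0.067 0.018]
(292, 215) [222 213 199] [ 0.527 -0.055  0.024]
(292, 170) [153 145 136] [ 0.672 -0.015  0.02 ]
(346, 150) [33 32 31] [ 0.745 -0.161  0.098]
(150, 77) [154 146 138] [0.826 0.496 0.097]
(207, 210) [220 212 198] [0.475 0.197 0.015]
scene orange 842 [[0.538, -0.003, 0.034], [0.565, 0.078, 0.064], [0.619, 0.092, 0.08]] ((0.5873669385910034, 0.04099888354539871), (0.09025847911834717, 0.10069644451141357), 13.494094848632812)
  top 266 [0.579 0.057 0.078] ((0.5878953337669373, 0.03903753682971001), (0.08942095935344696, 0.09757265448570251), 12.853710174560547)
scene red 103 [[0.673, 0.045, 0.042], [0.681, 0.089, 0.058], [0.69, 0.111, 0.065]] ((0.6837735176086426, 0.07786043733358383), (0.007705435622483492, 0.07698508352041245), 14.141104698181152)
  top 48 [0.683 0.079 0.062] ((0.6835152506828308, 0.07763846218585968), (0.007547691464424133, 0.07503249496221542), 12.97122859954834)
scene red2 0
```

```bash
python3 -m inch '[{"slide":[20,-14,0],"turn":0.06,"grip":0},{"slide":[54,-38,0],"turn":0.165,"grip":0},{"slide":[54,-38,0],"turn":0.165,"grip":0},{"slide":[54,-38,0],"turn":0.165,"grip":0},{"slide":[54,-38,0],"turn":0.165,"grip":0},{"slide":[54,-38,0],"turn":0.165,"grip":0},{"slide":[54,-38,0],"turn":0.165,"grip":0},{"slide":[54,-38,0],"turn":0.165,"grip":0},{"slide":[54,-38,0],"turn":0.165,"grip":0},{"slide":[54,-38,0],"turn":0.165,"grip":0},{"slide":[54,-38,0],"turn":0.165,"grip":0},{"slide":[54,-38,0],"turn":0.165,"grip":0},{"slide":[54,-38,0],"turn":0.165,"grip":0},{"slide":[54,-38,0],"turn":0.165,"grip":0},{"slide":[54,-38,0],"turn":0.165,"grip":0},{"slide":[54,-38,0],"turn":0.165,"grip":0},{"slide":[54,-38,0],"turn":0.165,"grip":0},{"slide":[54,-38,0],"turn":0.165,"grip":0}]'
python3 - <<'E'
from h import *
from scipy.spatial.transform import Rotation as R
s=ctrl.get_state();p,d=ctrl.read_camera("wrist");i=ctrl.camera_info("wrist")
T=np.eye(4);T[:3,:3]=R.from_quat(s["tcp_rot"]).as_matrix();T[:3,3]=s["eef_pos"];T=T@i["T_tool_cam"]
W=cloud(p,d,np.array(i["K"]),T); np.savez("w1.npz",p=p,d=d,W=W,T=T,K=i["K"]); cv2.imwrite("pics/w1.png",p[:,:,::-1])
print(s["time"],s["eef_pos"],s["tcp_rot"],s["opening"])
for n,lo,hi in (("orange",(5,180,100),(14,255,255)),("red",(0,180,40),(4,255,255))):
    m=mask(p,lo,hi)&(d>0); m=cv2.erode(m.astype(np.uint8),np.ones((3,3)))>0; Q=W[m]; v,u=np.nonzero(m)
    if len(Q)<9: continue
    zt=np.percentile(Q[:,2],95); t=Q[abs(Q[:,2]-zt)<.006]
    print(n,len(Q),u.min(),u.max(),v.min(),v.max(),"ztop",zt,cv2.minAreaRect(t[:,:2].astype(np.float32)))
E
```

```text
time: 1.9
eef_pos: [0.6115, -0.0649, 0.1931]
tcp_rot: [0.993, 0.114, -0.0, 0.0]
contact_force: [0.3, 0.9, 0.2]
opening: 0.001
finger_force: 0.0
1.9 [ 0.61149739 -0.06490122  0.19305332] [ 9.93425533e-01  1.14480118e-01 -9.15073121e-05  6.87494229e-05] 0.0005685608710465952
```

View pics/w1.png

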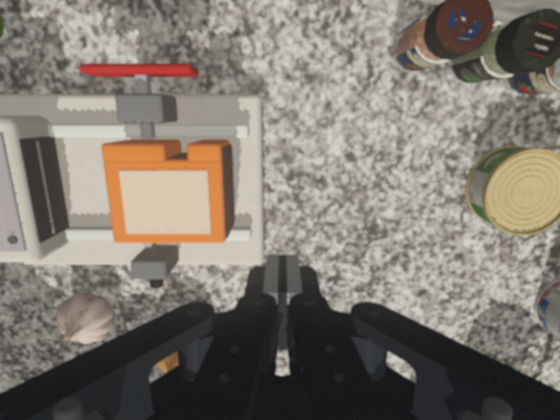

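The wrist view shows the carriage at px (105–230, 140–242), its slot notch at (180,150) and the red bolt head at (82–196, 70). The base plate corners are at (262,95) and (262,265). The garlic is at (85,318) and the onion peeks out near (165,360).

```bash
python3 - <<'E'
from h import *
z=np.load("w1.npz");p,d,T,K=z["p"],z["d"],z["T"],z["K"]
print("depth valid",(d>0).mean(), p[190,110],p[70,140])
R0=T[:3,:3]
def ray(u,v,h):
    r=R0@np.array([(u-K[0,2])/K[0,0],(v-K[1,2])/K[1,1],1]); return (T[:3,3]+r*(h-T[2,3])/r[2])[:2]
hsv=cv2.cvtColor(p,cv2.COLOR_RGB2HSV)
mo=cv2.inRange(hsv,(5,170,120),(20,255,255)); mr=cv2.inRange(hsv,(0,150,60),(4,255,255))|cv2.inRange(hsv,(172,150,60),(180,255,255))
for n,m in(("o",mo),("r",mr)):
    c=max(cv2.findContours(m,0,2)[0],key=cv2.contourArea); print(n,cv2.boundingRect(c),cv2.boxPoints(cv2.minAreaRect(c)).round().tolist())
base=[ray(262,95,.02),ray(262,265,.02),ray(0,262,.02)]; print("base",np.round(base,4).tolist())
e=base[0]-base[1]; yaw=np.arctan2(e[1],e[0]); print("yaw of -y axis",np.degrees(yaw),np.linalg.norm(e))
ex=np.array([-np.sin(yaw),np.cos(yaw)]); ey=-np.array([np.cos(yaw),np.sin(yaw)])
# base: right edge x=-.13; y -.086..+.092 -> origin
O=(base[0]+.086*ey+base[1]-.092*ey)/2+.13*ex; print("O",O)
S=lambda q:np.round([(q-O)@ex,(q-O)@ey],4)
for n,u,v,h in(("car rear top",228,142,.082),("car rear bot",224,242,.082),("car fl",105,145,.082),("car front bot",115,242,.082),("red L top",82,66,.066),("red R top",196,68,.066)): print(n,S(ray(u,v,h)))
print("tcp",S(np.array([.6115,-.0649])))
for n,q in(("pad(-.1,0)",(-.1,0)),("boltface",(-.03,-.108))):print(n,O+q[0]*ex+q[1]*ey)
E
```

```text
depth valid 0.9961267006802721 [218 139  74] [196  63  60]
o (110, 145, 111, 54) [[108.0, 165.0], [122.0, 117.0], [231.0, 151.0], [216.0, 198.0]]
r (80, 64, 117, 13) [[80.0, 75.0], [80.0, 63.0], [196.0, 64.0], [196.0, 76.0]]
base [[0.6913, -0.0262], [0.5201, -0.0634], [0.4592, 0.2133]]
yaw of -y axis 12.273533524186544 0.17516865005255342
O [0.58097167 0.08283939]
car rear top [-0.1057 -0.0446]
car rear bot [-0.1     0.0418]
car fl [-0.0055 -0.0406]
car front bot [-0.0044  0.0432]
red L top [ 0.0136 -0.1023]
red R top [-0.0789 -0.1022]
tcp [-0.1509  0.0016]
pad(-.1,0) [ 0.60222957 -0.014875  ]
boltface [0.69288058 0.07648361]
```

```bash
python3 -m inch '[{"slide":[0,0,5],"turn":0,"grip":0},{"slide":[0,0,10],"turn":0,"grip":0},{"slide":[0,0,13],"turn":0,"grip":0},{"slide":[0,0,14.3],"turn":0,"grip":0},{"slide":[0,-1,14.3],"turn":0,"grip":0},{"slide":[0,-2,14.3],"turn":0,"grip":0},{"slide":[0,-2.5,14.3],"turn":0,"grip":0},{"slide":[0,-3,14.3],"turn":0,"grip":0},{"slide":[0,-3.3,14.3],"turn":0,"grip":0},{"slide":[0,-3.6,14.3],"turn":0,"grip":0},{"slide":[0,-3.6,14.3],"turn":0,"grip":0}]'
python3 - <<'E'
from h import *
p,d=ctrl.read_camera("wrist"); cv2.imwrite("pics/w2.png",p[:,:,::-1])
E
```

```text
time: 3.05
eef_pos: [0.6038, -0.028, 0.0503]
tcp_rot: [0.993, 0.116, 0.0, 0.0]
contact_force: [0.1, -0.4, -0.1]
opening: -0.004
finger_force: 0.0
```

View pics/w2.png

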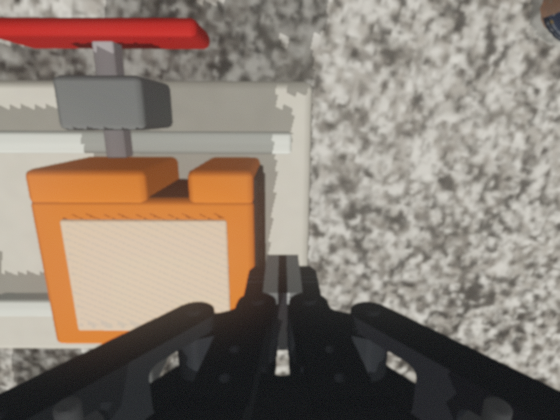

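The fingertips, at px (265–300, 260), are right beside the black pad at (262, 250), almost touching and with no force yet. The slot and bolt nose at (117,140) will line up once the carriage has moved in.

```bash
python3 -m inch '[{"slide":[0,-0.3,0],"turn":0,"grip":0},{"slide":[0,-0.6,0],"turn":0,"grip":0},{"slide":[0,-0.9,0],"turn":0,"grip":0},{"slide":[0,-1.2,0],"turn":0,"grip":0},{"slide":[0,-1.5,0],"turn":0,"grip":0},{"slide":[0,-1.8,0],"turn":0,"grip":0},{"slide":[0,-2.1,0],"turn":0,"grip":0},{"slide":[0,-2.4,0],"turn":0,"grip":0},{"slide":[0,-2.7,0],"turn":0,"grip":0},{"slide":[0,-3,0],"turn":0,"grip":0},{"slide":[0,-3.3,0],"turn":0,"grip":0},{"slide":[0,-3.6,0],"turn":0,"grip":0},{"slide":[0,-3.9,0],"turn":0,"grip":0},{"slide":[0,-4.2,0],"turn":0,"grip":0},{"slide":[0,-4.5,0],"turn":0,"grip":0},{"slide":[0,-4.5,0],"turn":0,"grip":0}]'
```

```text
time: 4.7
eef_pos: [0.5933, 0.0159, 0.05]
tcp_rot: [0.993, 0.116, -0.0, -0.0]
contact_force: [0.8, -0.7, -0.1]
opening: -0.004
finger_force: 0.0
```

```bash
python3 - <<'E'
from h import *
p,d=ctrl.read_camera("wrist"); cv2.imwrite("pics/w3.png",p[:,:,::-1])
E
```

```text
(no output)
```

View pics/w3.png

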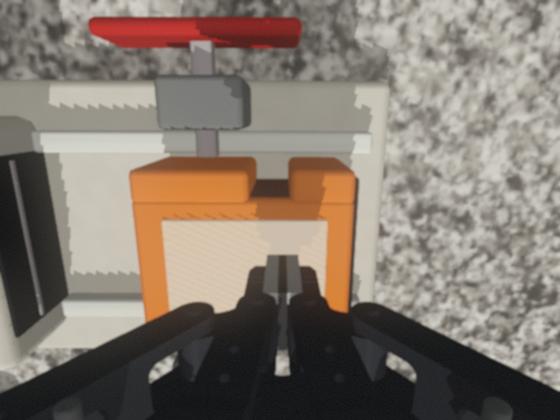

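The fingers now appear to be over the carriage and the force is near zero. The slot-to-bolt offset hasn't changed much, so I'll check the depth before moving on.

```bash
python3 - <<'E'
from h import *
from scipy.spatial.transform import Rotation as R
s=ctrl.get_state();p,d=ctrl.read_camera("wrist");i=ctrl.camera_info("wrist")
T=np.eye(4);T[:3,:3]=R.from_quat(s["tcp_rot"]).as_matrix();T[:3,3]=s["eef_pos"];T=T@i["T_tool_cam"]
W=cloud(p,d,np.array(i["K"]),T)
print(np.round(i["K"],1).tolist(),s["eef_pos"],s["contact_force"])
for u,v in((275,258),(275,270),(290,258),(290,275),(258,280),(308,280),(282,300),(230,240),(320,240),(200,180),(340,220),(360,120),(200,30)): print((u,v),p[v,u],np.round(W[v,u],3),d[v,u].round(3))
p,d=ctrl.read_camera("scene"); cv2.imwrite("pics/s3.png",cv2.resize(p[170:300,190:360,::-1],None,fx=4,fy=4))
E
```

```text
[[352.1, 0.0, 282.1], [0.0, 352.1, 212.9], [0.0, 0.0, 1.0]] [0.59342528 0.01565186 0.05003273] [ 0.00171197  0.6380381  -0.13541832]
(275, 258) [102  96  89] [0.604 0.022 0.096] 0.144
(275, 270) [100  94  89] [0.604 0.021 0.108] 0.133
(290, 258) [101  96  89] [0.605 0.015 0.095] 0.145
(290, 275) [95 91 86] [0.605 0.016 0.112] 0.129
(258, 280) [69 60 54] [0.598 0.027 0.108] 0.134
(308, 280) [63 50 45] [0.602 0.008 0.107] 0.135
(282, 300) [64 60 59] [0.601 0.018 0.125] 0.117
(230, 240) [213 195 174] [0.601 0.042 0.081] 0.158
(320, 240) [217 197 175] [0.611 0.003 0.082] 0.157
(200, 180) [212 131  61] [0.624 0.06  0.079] 0.153
(340, 220) [215 134  67] [ 0.621 -0.004  0.08 ] 0.157
(360, 120) [154 151 141] [ 0.667 -0.013  0.02 ] 0.203
(200, 30) [153  46  42] [0.685 0.074 0.064] 0.151
```

View pics/s3.png

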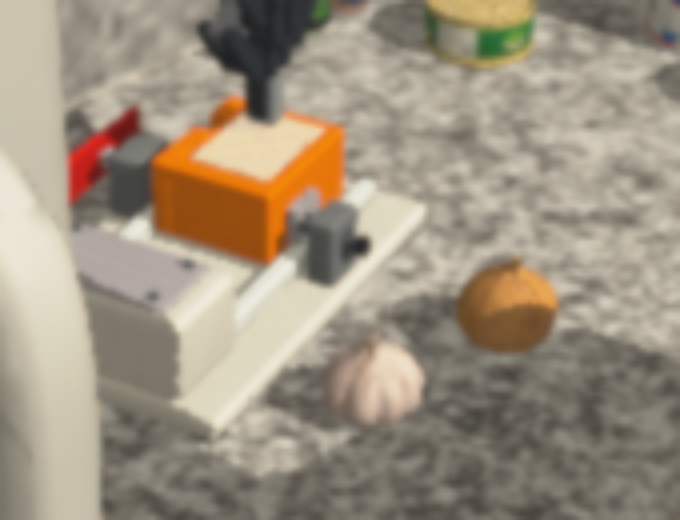

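The depth shows the fingers really end at z≈0.09, about 4 cm behind the reported TCP, so they passed over the carriage without touching it. I'll lift, back off and measure the true fingertip.

```bash
python3 -m inch '[{"slide":[0,0,-2],"turn":0,"grip":0},{"slide":[0,0,-6],"turn":0,"grip":0},{"slide":[0,4,-6],"turn":0,"grip":0},{"slide":[0,8.5,-6],"turn":0,"grip":0},{"slide":[0,9.5,-6],"turn":0,"grip":0},{"slide":[0,9.5,-6],"turn":0,"grip":0},{"slide":[0,9.5,-6],"turn":0,"grip":0}]'
python3 - <<'E'
from h import *
s=ctrl.get_state();print(s["time"],s["eef_pos"])
p,d=ctrl.read_camera("scene");i=ctrl.camera_info("scene");M=np.array(i["camera_from_world"]);K=np.array(i["K"])
W=cloud(p,d,K,np.linalg.inv(M))
def px(q): c=M[:3,:3]@q+M[:3,3]; return (K@c/c[2])[:2]
t=s["eef_pos"]; print("tcp px",px(t),"40 up",px(t+[0,0,.04]))
m=(np.linalg.norm(W[:,:,:2]-t[:2],axis=-1)<.06)&(W[:,:,2]>.05)&(d>0)
for z0 in np.arange(.05,.32,.01):
    Q=W[m&(W[:,:,2]>=z0)&(W[:,:,2]<z0+.01)]
    if len(Q): q=(Q-t)[:,:2]; a=np.radians(13.2); xy=q@np.array([[np.cos(a),np.sin(a)],[np.sin(a),-np.cos(a)]]).T; print(round(z0,2),len(Q),xy.min(0).round(3),xy.max(0).round(3))
u,v=px(t).astype(int); im=p[v-110:v+40,u-80:u+90,::-1].copy(); cv2.imwrite("pics/s4.png",cv2.resize(im,None,fx=4,fy=4))
E
```

```text
time: 5.55
eef_pos: [0.6147, -0.0764, 0.1095]
tcp_rot: [0.993, 0.115, -0.001, -0.001]
contact_force: [-0.2, -0.3, -0.1]
opening: 0.002
finger_force: 0.0
5.55 [ 0.61474461 -0.0763759   0.10945637]
tcp px [273.92085968 177.16565076] 40 up [274.14857843 163.85568227]
0.14 8 [-0.008 -0.01 ] [ 0.012 -0.004]
0.15 26 [-0.011 -0.016] [0.012 0.004]
0.16 36 [-0.012 -0.021] [0.014 0.006]
0.17 34 [-0.013 -0.02 ] [0.009 0.003]
0.18 22 [-0.012 -0.018] [0.009 0.006]
0.19 52 [-0.014 -0.037] [0.011 0.026]
0.2 60 [-0.013 -0.045] [0.011 0.04 ]
0.21 85 [-0.018 -0.053] [0.011 0.056]
0.22 78 [-0.018 -0.059] [0.013 0.058]
0.23 77 [-0.02  -0.059] [0.007 0.051]
0.24 94 [-0.021 -0.059] [0.009 0.053]
0.25 88 [-0.02  -0.049] [0.009 0.033]
0.26 56 [-0.013 -0.045] [0.009 0.003]
0.27 59 [-0.036 -0.042] [0.028 0.014]
0.28 113 [-0.038 -0.043] [0.03  0.011]
0.29 114 [-0.038 -0.044] [0.029 0.01 ]
0.3 115 [-0.038 -0.043] [0.029 0.011]
0.31 139 [-0.037 -0.043] [0.038 0.023]
```

View pics/s4.png

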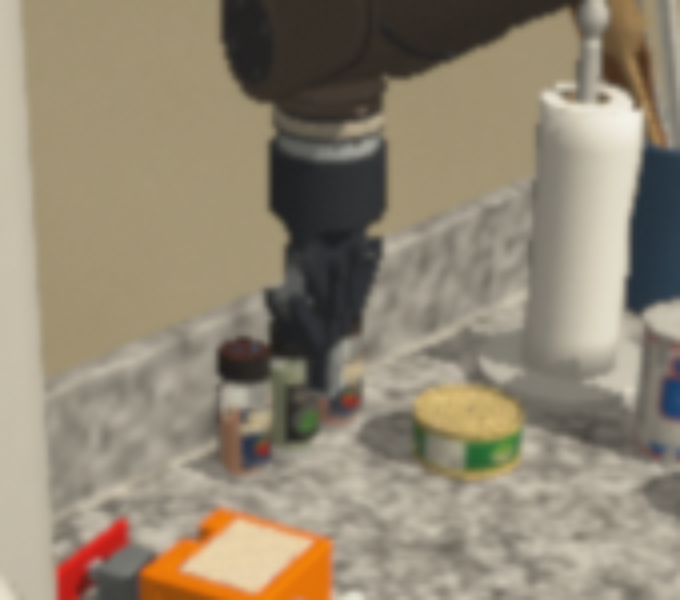

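The fingertips sit about 37 mm behind the reported TCP, and everything above them is higher still. I'll command the TCP that much lower.

```bash
python3 -m inch '[{"slide":[0,0,4],"turn":0,"grip":0},{"slide":[0,0,7.5],"turn":0,"grip":0},{"slide":[0,0,9.1],"turn":0,"grip":0},{"slide":[0,-2,9.1],"turn":0,"grip":0},{"slide":[0,-3.5,9.1],"turn":0,"grip":0},{"slide":[0,-4,9.1],"turn":0,"grip":0},{"slide":[0,-4.3,9.1],"turn":0,"grip":0},{"slide":[0,-4.6,9.1],"turn":0,"grip":0},{"slide":[0,-4.9,9.1],"turn":0,"grip":0},{"slide":[0,-5.2,9.1],"turn":0,"grip":0},{"slide":[0,-5.5,9.1],"turn":0,"grip":0},{"slide":[0,-5.8,9.1],"turn":0,"grip":0},{"slide":[0,-5.8,9.1],"turn":0,"grip":0}]'
```

```text
time: 6.9
eef_pos: [0.6035, -0.0231, 0.0203]
tcp_rot: [0.993, 0.116, 0.001, 0.002]
contact_force: [1.0, -6.4, 1.8]
opening: 0.001
finger_force: 3.2
```

```bash
python3 -m inch '[{"slide":[0,-0.4,0],"turn":0,"grip":0},{"slide":[0,-0.8,0],"turn":0,"grip":0},{"slide":[0,-1.2,0],"turn":0,"grip":0},{"slide":[0,-1.6,0],"turn":0,"grip":0},{"slide":[0,-2.0,0],"turn":0,"grip":0},{"slide":[0,-2.4,0],"turn":0,"grip":0},{"slide":[0,-2.8,0],"turn":0,"grip":0},{"slide":[0,-3.2,0],"turn":0,"grip":0},{"slide":[0,-3.5,0],"turn":0,"grip":0},{"slide":[0,-3.8,0],"turn":0,"grip":0},{"slide":[0,-4.1,0],"turn":0,"grip":0},{"slide":[0,-4.4,0],"turn":0,"grip":0},{"slide":[0,-4.7,0],"turn":0,"grip":0},{"slide":[0,-4.9,0],"turn":0,"grip":0},{"slide":[0,-4.9,0],"turn":0,"grip":0}]'
python3 - <<'E'
from h import *
p,d=ctrl.read_camera("wrist"); cv2.imwrite("pics/w5.png",p[:,:,::-1])
E
```

```text
time: 8.4
eef_pos: [0.5924, 0.0243, 0.0203]
tcp_rot: [0.993, 0.116, 0.002, 0.003]
contact_force: [2.3, -7.8, 1.8]
opening: -0.006
finger_force: 4.0
```

View pics/w5.png

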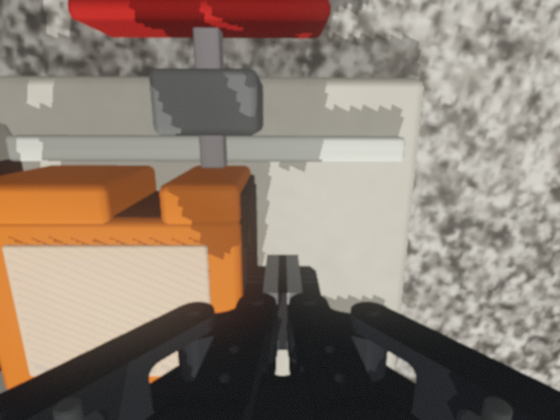

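The carriage is in by roughly 50 mm: the slot at (135,205) has passed the bolt at (213,150), and the force is about 8 N. I'll push a few millimetres more.

```bash
python3 -m inch '[{"slide":[0,-0.2,0],"turn":0,"grip":0},{"slide":[0,-0.4,0],"turn":0,"grip":0},{"slide":[0,-0.6,0],"turn":0,"grip":0},{"slide":[0,-0.6,0],"turn":0,"grip":0}]'
```

```text
time: 8.85
eef_pos: [0.5916, 0.028, 0.0204]
tcp_rot: [0.993, 0.116, 0.002, 0.005]
contact_force: [1.4, -13.2, 0.9]
opening: -0.001
finger_force: 6.8
```

Force has risen to 13 N, so the carriage is on the hard stop. Now I'll ease it back slowly.

```bash
python3 -m inch '[{"slide":[0,0.3,0],"turn":0,"grip":0},{"slide":[0,0.6,0],"turn":0,"grip":0},{"slide":[0,0.9,0],"turn":0,"grip":0},{"slide":[0,1.2,0],"turn":0,"grip":0},{"slide":[0,1.5,0],"turn":0,"grip":0},{"slide":[0,1.8,0],"turn":0,"grip":0},{"slide":[0,2.1,0],"turn":0,"grip":0},{"slide":[0,2.4,0],"turn":0,"grip":0},{"slide":[0,2.6,0],"turn":0,"grip":0},{"slide":[0,2.8,0],"turn":0,"grip":0},{"slide":[0,3.0,0],"turn":0,"grip":0},{"slide":[0,3.2,0],"turn":0,"grip":0},{"slide":[0,3.4,0],"turn":0,"grip":0},{"slide":[0,3.6,0],"turn":0,"grip":0},{"slide":[0,3.8,0],"turn":0,"grip":0},{"slide":[0,4.0,0],"turn":0,"grip":0},{"slide":[0,4.2,0],"turn":0,"grip":0},{"slide":[0,4.2,0],"turn":0,"grip":0}]'
python3 - <<'E'
from h import *
p,d=ctrl.read_camera("wrist"); cv2.imwrite("pics/w6.png",p[:,:,::-1])
E
```

```text
time: 10.65
eef_pos: [0.599, -0.008, 0.019]
tcp_rot: [0.993, 0.116, -0.0, -0.0]
contact_force: [0.2, 0.2, 0.8]
opening: 0.002
finger_force: 0.0
```

View pics/w6.png

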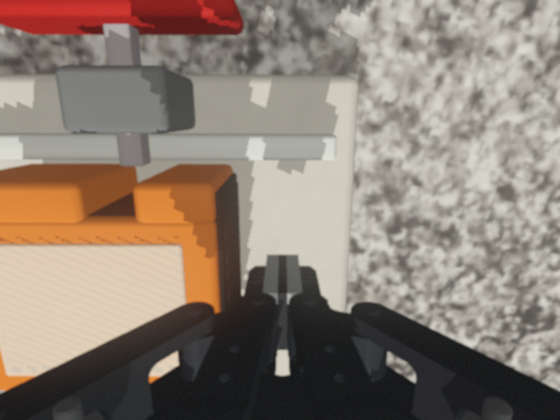

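The carriage is parked with its slot at (115,205) in line with the bolt at (130,150), and the force is zero. Now I'll go over and down behind the bolt head.

```bash
python3 -m inch '[{"slide":[0,0,-5],"turn":0,"grip":0},{"slide":[0,0,-10],"turn":0,"grip":0},{"slide":[4,-1.6,-10],"turn":0,"grip":0},{"slide":[8.5,-3.4,-10],"turn":0,"grip":0},{"slide":[13,-5.1,-10],"turn":0,"grip":0},{"slide":[14.8,-5.8,-10],"turn":0,"grip":0},{"slide":[14.8,-5.8,-10],"turn":0,"grip":0},{"slide":[14.8,-5.8,-6],"turn":0,"grip":0},{"slide":[14.8,-5.8,-2],"turn":0,"grip":0},{"slide":[14.8,-5.8,0.5],"turn":0,"grip":0},{"slide":[14.8,-5.8,0.8],"turn":0,"grip":0},{"slide":[14.8,-5.8,0.8],"turn":0,"grip":0}]'
python3 - <<'E'
from h import *
p,d=ctrl.read_camera("wrist"); cv2.imwrite("pics/w7.png",p[:,:,::-1])
E
```

```text
time: 11.9
eef_pos: [0.7287, 0.082, 0.0105]
tcp_rot: [0.993, 0.115, -0.001, -0.0]
contact_force: [0.0, -0.1, 0.6]
opening: 0.002
finger_force: 0.0
```

View pics/w7.png

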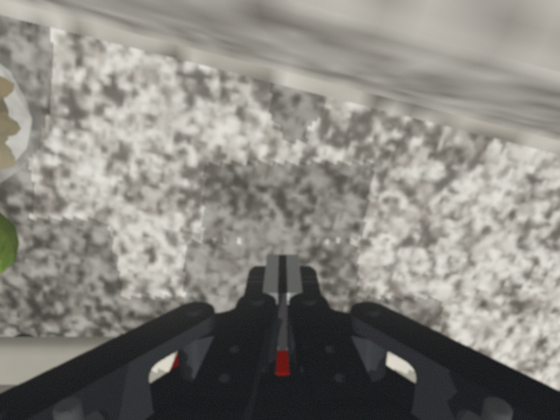

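The fingers are down behind the red head, which shows through the gripper at (282,362). The lime at (5,245) and the wall are clear. I'll push the bolt in the tool -x direction.

```bash
python3 -m inch '[{"slide":[-1,0,0],"turn":0,"grip":0},{"slide":[-1.6,0,0],"turn":0,"grip":0},{"slide":[-1.9,0,0],"turn":0,"grip":0},{"slide":[-2.2,0,0],"turn":0,"grip":0},{"slide":[-2.5,0,0],"turn":0,"grip":0},{"slide":[-2.8,0,0],"turn":0,"grip":0},{"slide":[-3.1,0,0],"turn":0,"grip":0},{"slide":[-3.3,0,0],"turn":0,"grip":0},{"slide":[-3.5,0,0],"turn":0,"grip":0},{"slide":[-3.5,0,0],"turn":0,"grip":0}]'
```

```text
time: 12.95
eef_pos: [0.6956, 0.0746, 0.0111]
tcp_rot: [0.993, 0.116, 0.0, -0.0]
contact_force: [1.5, 0.3, 0.0]
opening: -0.0
finger_force: 0.7
```

```bash
python3 -m inch '[{"slide":[-0.2,0,0],"turn":0,"grip":0},{"slide":[-0.4,0,0],"turn":0,"grip":0},{"slide":[-0.6,0,0],"turn":0,"grip":0},{"slide":[-0.6,0,0],"turn":0,"grip":0}]'
```

```text
time: 13.35
eef_pos: [0.6895, 0.0731, 0.0111]
tcp_rot: [0.993, 0.116, -0.0, -0.0]
contact_force: [1.5, 0.8, 0.0]
opening: 0.001
finger_force: 0.6
```

```bash
python3 -m inch '[{"slide":[-0.2,0,0],"turn":0,"grip":0},{"slide":[-0.4,0,0],"turn":0,"grip":0},{"slide":[-0.4,0,0],"turn":0,"grip":0}]'
```

```text
time: 13.65
eef_pos: [0.6881, 0.0727, 0.0113]
tcp_rot: [0.993, 0.115, 0.003, -0.0]
contact_force: [7.9, 2.4, -3.0]
opening: -0.003
finger_force: 3.9
```

The force rose and the motion stopped with the bolt face at about y=-0.092 (expected home -0.093). I'll retreat, lift and check.

```bash
python3 -m inch '[{"slide":[0,0,0],"turn":0,"grip":0},{"slide":[0,0,0],"turn":0,"grip":0},{"slide":[1.5,0,0],"turn":0,"grip":0},{"slide":[4.2,0,0],"turn":0,"grip":0},{"slide":[4.2,0,0],"turn":0,"grip":0},{"slide":[4.2,0,-5],"turn":0,"grip":0},{"slide":[4.2,0,-10],"turn":0,"grip":0},{"slide":[4.2,0,-15],"turn":0,"grip":0},{"slide":[0,4,-18],"turn":0,"grip":0},{"slide":[-3,8,-18],"turn":0,"grip":0},{"slide":[-6,12,-18],"turn":0,"grip":0},{"slide":[-8,12,-18],"turn":0,"grip":0},{"slide":[-8,12,-18],"turn":0,"grip":0}]'
python3 - <<'E'
from h import *
p,d=ctrl.read_camera("wrist"); cv2.imwrite("pics/w8.png",p[:,:,::-1])
E
```

```text
time: 14.95
eef_pos: [0.6319, -0.0655, 0.1904]
tcp_rot: [0.994, 0.114, -0.002, -0.0]
contact_force: [0.5, 1.0, 0.5]
opening: -0.002
finger_force: 0.0
```

View pics/w8.png

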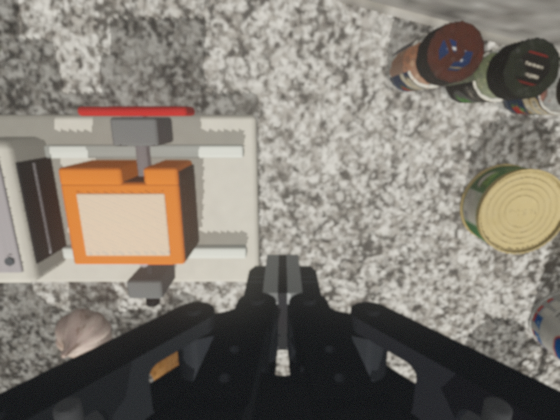

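The bolt head at (80–190, 112) now sits close to the base plate, and its nose is in the carriage slot at (140,170). The carriage is parked and nothing else has moved.

```bash
python3 -c "
from plant import ctrl
print(ctrl.sign_off())"
```

```text
the job is handed in; nothing more can be done
None
```

The slicer carriage is parked on its middle catch, the red bolt is pushed home into its slot, nothing around it appeared moved in the last picture, and the job is handed in (sign-off gave no verdict).

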